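# Blip the red slot-car throttle

## Task

Before the race, test the throttle of the red slot-car controller: squeeze its red trigger well in towards the grip, keep it in for about a second, then let go so that it springs fully back out. Leave the blue controller's trigger alone, and do not shift the incense dish or the bottle cap tin.

Things in the scene. Friction and masses are not known exactly. Their poses are not given: they have to be found in the camera images.
- red_grip: white pistol grip with red trim, fixed lying on its side in a dock. Origin: squeeze point, 54 mm above bench, mid-height, midway between the grip's back and the front of the squeezed trigger. z up, +x along grip to the bulky head (x 36 to 88, y -16 to 32, top z +20 mm). Grip: back y -16, front y +4, z -16 to +16; free all round at x -45 to 35. Trigger on its +y side. Dock plate 175 x 78, top at z -42.
- red_trigger (a joint): red trigger's hinge angle, rad: 0 = fully out (rest), 0.28 = fully in. Lever 22 mm high, centred on the grip origin's height; upright hinge at x +50, y +17 mm in the grip's frame, free end at x -24. Its rounded bump at x 0 has its front at y +30 at rest and +16 fully in: it moves to -y, towards the grip. Sprung: 2.5 N at the bump to start, 8 N fully in.
- blue_grip: white pistol grip with blue trim, fixed lying on its side in a dock. Origin: squeeze point, 54 mm above bench, mid-height, midway between the grip's back and the front of the squeezed trigger. z up, +x along grip to the bulky head (x 36 to 88, y -16 to 32, top z +20 mm). Grip: back y -16, front y +4, z -16 to +16; free all round at x -45 to 35. Trigger on its +y side. Dock plate 175 x 78, top at z -42.
- blue_trigger (a joint): blue trigger's hinge angle, rad: 0 = fully out (rest), 0.28 = fully in. Lever 22 mm high, centred on the grip origin's height; upright hinge at x +50, y +17 mm in the grip's frame, free end at x -24. Its rounded bump at x 0 has its front at y +30 at rest and +16 fully in: it moves to -y, towards the grip. Sprung: 2.5 N at the bump to start, 8 N fully in.
- dish_center (a point): centre, half-way up, of the loose blue ceramic incense dish: an open round bowl, 80 mm across the rim, 24 mm high
- tin_center (a point): centre, half-way up, of the loose round brass-coloured bottle cap tin, closed, 63 mm across, 42 mm high
Not all that is in view belongs to the job. What is shaped like the part that bears blue_grip but green, pink or purple is not meant.

How it is judged:
On the way:
1. the red trigger is squeezed in (beyond 0.18 of its 0.28 rad) and kept in for 0.5 s (value of joint red_trigger above 0.18 rad), for 0.5 s.
At the end, for the whole second after the job is handed in: the red trigger has sprung back out (within 0.04 rad of rest), the blue trigger is out (within 0.04 rad), and the dish and the tin are within 20 mm of where they started (value of joint each of red_trigger, blue_trigger below 0.04 rad and distance of each of dish_center, tin_center from where it was at the start of the episode below 0.02 m); the robot touches nothing.
It fails at once if the blue trigger is squeezed (beyond 0.08 rad) (value of joint blue_trigger above 0.08 rad).
It fails at once if the incense dish is shifted by more than 20 mm (distance of dish_center from where it was at the start of the episode above 0.02 m).
It fails at once if the bottle cap tin is shifted by more than 20 mm (distance of tin_center from where it was at the start of the episode above 0.02 m).
It also fails if it takes over 27 s, if anything falls off the work surface, if the arm or the gripper's body presses on something with over 40 N, if the wrist force passes 120 N, or if a joint passes its speed limit or range.

## Robot

A 6-joint arm with a two-finger parallel gripper is mounted at the origin on the work surface. World frame = base frame: x ahead of the robot, y to its left, z up, the work surface at z = 0. Lengths are in m, angles in rad, forces in N, time in s.
With the tool pointing down it reaches from about 0.25 to 0.8 m from the base axis. Payload 8.5 kg.
Tool frame: the origin (TCP) lies at the very end of the fingers, on their centre line; the grasp point (between the pads) lies 19 mm behind it (hold_point_z is the distance from the TCP to the grasp point, in m); z points along the fingers, y is the direction in which the jaws open and shut (so a half turn about z gives the same grasp; the last joint's range is limited). The gripper opens to 85 mm and grips with 20 to 120 N. Pads are 22 mm wide; open, the fingers measure 114 mm over their backs; the gripper's body (76 mm by 85 mm) begins 54 mm behind the grasp point. The pads swing forward as they close: fully open they stand 13 mm farther back than shut.
Start: joints at [1.238, 0.238, -0.013, 1.319, 0, 1.571], TCP at [0.171, 0.496, 0.231] pointing down, gripper open.
Joint ranges: [-2.66, 2.66], [-1.03, 1.9], [-1.14, 1.46], [-1.82, 2.27], [-1.45, 1.34], [-3.14, 3.14]. Speed limits (rad/s): [2.22, 2.22, 2.79, 3.14, 3.14, 3.14].

## Interface

Orientations are given as a unit quaternion [x, y, z, w].
In Python, from bench import * gives the robot as it stands.
- The arm moves only by the tool send_rows, never from a script. Its arguments are lists of equal length, an entry for each row: "claw": the opening, from -1 (shut) to 1 (fully open); "travel": the shift along the tool's x, y, z as a fraction of full scale, a list of three; "dr": the turn, a rotation vector about the tool's x, y, z as a fraction of full scale, a list of three. In form: {"claw": [claw, ...], "travel": [[tx, ty, tz], ...], "dr": [[wx, wy, wz], ...]}. A call has 1 to 20 rows; each row shifts and turns the commanded pose from where the row before left it, along the tool's axes as they then stand; what a row does not reach is not made up. Full scale, the value 1, is 20 cm for a shift and 30 degrees for a turn. A row lasts 1/10 s, in which the tool goes at most 50 mm and 8.59 degrees, less where a joint would pass 70% of its speed; a pose out of reach is approached as far as the arm can. A call with a number of a shift or a turn outside -1 to 1 is refused whole. A call with a gripper value outside its range is refused whole. The fingers move at their own pace and stop on an object; the grip force is fixed at half the most. Time passes only in rows, so rows that do not move let the fingers close. It gives the time, the measured TCP pose, the force and the opening at its end, in the units of the state.
- observe(): the state, without advancing time (a new reading comes with each control period).
- get_image(name): name is "side" or "top" or "wrist"; returns a dict with "pixels" (400x640x3 uint8, red, green, blue), "fx", "fy", "cx", "cy" (pixels), "extrinsics" (4x4, takes a point from world to camera coordinates); the wrist camera has in their place "T_tool_cam" (4x4, takes a point from camera to tool coordinates, whose origin is the TCP and whose axes are the flange's). Camera axes: x right, y up, looking along -z (the intrinsics and any distortion apply to the point x, -y, -z); pixel columns grow to the right and rows downward; lengths in m; the calibration is good to about 2 mm. A picture is of the moment at which its call begins: read the wrist's pose just before it. There is no depth.
- hand_in(): hands the job in, once; it reports no verdict.
The state is a dict: "clock": time; "joint_positions": joint angles; "joint_velocities": joint speeds; "effort": joint torques, N m; "position": TCP position; "tool_rot": TCP orientation; "force": force on the tool from outside, world axes, zero at the start; "torque": the same for the moment, N m; "grip_width": opening from 0.0 (shut) to 1.0 (fully open).
Only numpy, scipy, OpenCV 4.12 (cv2) and the standard library are available. Lean on these libraries where they do the work, as an engineer would, in place of code of your own. Each camera call takes 0.05 s, during which the arm holds its last target. There are 200 camera calls.

## Working session

There is one attempt and no reset: what is moved stays moved. The work goes in short steps, Python scripts to look and compute and a tool call to move; the robot and the scene stay as the last step left them, time stands still between calls to the robot, and variables do not carry over. Pictures are saved under pics/ and viewed, about 8 in all and at most 12, crops included, and the job is handed in when it is done.

Besides the shell and the picture viewer there is one more tool, called after "Request:" as name(argument=value, ...), one argument or row to a line, values as JSON. send_rows: Moves the arm, as the interface text tells. Shift numbers are shares of 20 cm and turn numbers shares of 30 degrees, none past 1 either way. Its arguments: {"type":"object","properties":{"claw":{"type":"array"},"travel":{"type":"array"},"dr":{"type":"array"}},"required":["claw","travel","dr"]}

```bash
mkdir -p pics; cat > h.py <<'E'
from bench import *
import numpy as np, cv2
def snap(n,f):
    s=observe(); im=get_image(n); cv2.imwrite('pics/'+f+'.png',im['pixels'][:,:,::-1]); np.save('pics/'+f+'.npy',{'im':im,'s':s},allow_pickle=True); return im
E
python3 - <<'E'
from h import *
for n in('top','side'):
    im=snap(n,n+'0'); print(n,im['fx'],im['cx'],im['cy'],im.keys()); print(np.round(im['extrinsics'],3))
s=observe();print(s)
E
```

```text
top 481.07910288607997 314.78190973604046 196.4781013628131 dict_keys(['pixels', 'fx', 'fy', 'cx', 'cy', 'extrinsics'])
[[-0.002 -1.    -0.009  0.096]
 [ 0.989 -0.003  0.146 -0.548]
 [-0.146 -0.009  0.989 -1.267]
 [ 0.     0.     0.     1.   ]]
side 433.71141228658036 322.7976197064336 193.94769241116262 dict_keys(['pixels', 'fx', 'fy', 'cx', 'cy', 'extrinsics'])
[[-0.991 -0.13  -0.009  0.558]
 [ 0.093 -0.753  0.652 -0.022]
 [-0.091  0.645  0.758 -1.17 ]
 [ 0.     0.     0.     1.   ]]
{'clock': 0.1, 'joint_positions': array([ 1.23799847e+00,  2.38737219e-01, -1.41664802e-02,  1.31920233e+00,
        3.90887946e-05,  1.57081898e+00]), 'joint_velocities': array([ 4.55515687e-05, -2.09776418e-03,  6.00632276e-05, -2.25303261e-04,
        8.03670833e-04,  1.88898534e-03]), 'effort': array([ 2.91465458e-04, -5.39721036e+01,  3.46996379e+01,  1.34142040e-02,
       -4.85016903e-05, -1.72913519e-05]), 'position': array([0.17137841, 0.49584586, 0.23073464]), 'tool_rot': array([ 1.65643246e-01,  9.86185523e-01, -6.42571630e-04, -1.27731747e-04]), 'force': array([-1.01552049, -0.39391573, -0.17375543]), 'torque': array([-0.00666416, -0.02611909, -0.02863551]), 'grip_width': 1.0043582028646898}
```

View pics/top0.png

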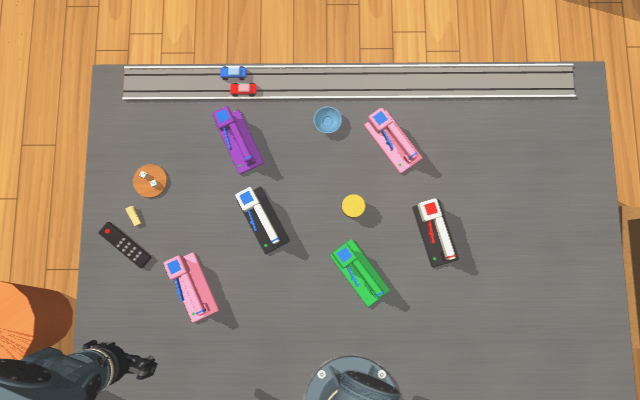

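View pics/side0.png

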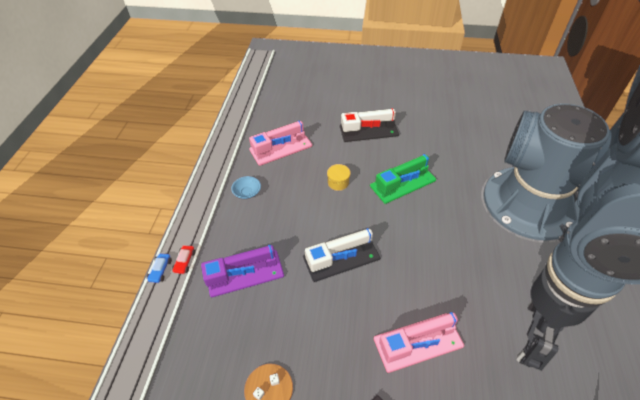

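The top view shows the red controller at about (435,232), with a red head square and red trigger. The blue-trimmed white one is at (262,220). The green, pink and purple ones are decoys. The dish is at (328,120) and the tin at (353,206). I'll confirm with an enlarged crop.

```bash
python3 - <<'E'
import cv2
a=cv2.imread('pics/top0.png')[190:275,390:480]
b=cv2.imread('pics/side0.png')[95:150,325:410]
a=cv2.resize(a,None,fx=6,fy=6,interpolation=cv2.INTER_CUBIC); cv2.imwrite('pics/c1.png',a)
E
```

```text
(no output)
```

View pics/c1.png

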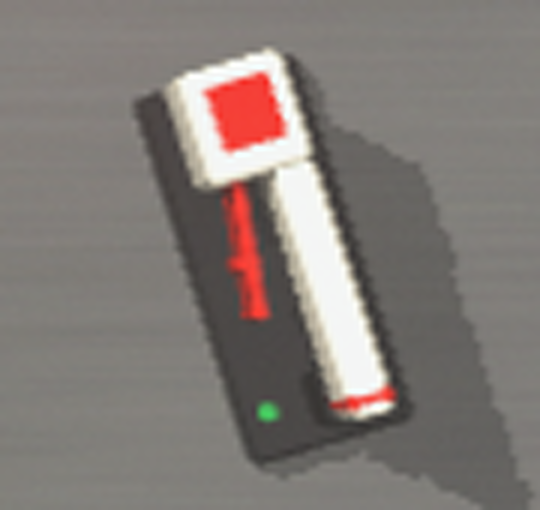

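The crop confirms the red controller: white body, red square, red trigger on the left, head pointing away. Head-top corners in the crop are about (195,80), (272,50), (312,160) and (214,187). The grip's top end edge is about (332,405) to (393,395).

```bash
cat >> h.py <<'E'
from scipy.optimize import least_squares
from scipy.spatial.transform import Rotation as R
def proj(im,E,P):
    c=(E@np.c_[P,np.ones(len(P))].T).T
    return np.c_[im['cx']+im['fx']*c[:,0]/-c[:,2], im['cy']-im['fy']*c[:,1]/-c[:,2]]
def g2w(p,P):
    c,s=np.cos(p[2]),np.sin(p[2]); P=np.asarray(P,float)/1000
    return np.c_[p[0]+c*P[:,0]-s*P[:,1],p[1]+s*P[:,0]+c*P[:,1],.054+P[:,2]]
def fit(im,E,P,px,p0):
    r=least_squares(lambda p:(proj(im,E,g2w(p,P))-px).ravel(),p0); return r.x,r.fun.reshape(-1,2)
E
python3 - <<'E'
from h import *
d=np.load('pics/top0.npy',allow_pickle=True).item();im=d['im'];E=im['extrinsics']
px=np.array([(195,80),(272,50),(312,160),(214,187)])/6+[390,190]
P=[(88,32,20),(88,-16,20),(36,-16,20),(36,32,20)]
p,f=fit(im,E,P,px,[.45,-.15,0]);print(p,np.degrees(p[2]),f.round(1))
q=proj(im,E,g2w(p,[(0,30,11),(-24,25,11),(50,17,11),(-60,-6,16)]));print((q-[390,190])*6)
print(R.from_quat(d['s']['tool_rot']).as_matrix().round(3))
E
```

```text
[ 0.44899863 -0.23669249  0.26580793] 15.229672686622552 [[-2.8 -0.5]
 [ 1.8 -0.3]
 [ 1.1  0.2]
 [-0.1  0.6]]
[[237.78635775 270.15682828]
 [265.1333165  320.10076351]
 [232.13007644 152.90089908]
 [361.09519097 380.79204139]]
[[-0.945  0.327 -0.   ]
 [ 0.327  0.945 -0.001]
 [-0.    -0.001 -1.   ]]
```

Request:
send_rows(
  claw=[1,1,1,1,1],
  travel=[
    [0,0,0],
    [0,0,0],
    [0,0,0],
    [0,0,0],
    [0,0,0],
  ],
  dr=[
    [0,0,-0.229],
    [0,0,-0.229],
    [0,0,-0.229],
    [0,0,-0.229],
    [0,0,-0.229],
  ],
)

```text
clock: 0.6
position: [0.1714, 0.4959, 0.2309]
tool_rot: [-0.135, 0.991, -0.0, -0.0]
force: [-1.1, -0.8, -0.4]
grip_width: 0.995
```

Request:
send_rows(
  claw=[1,1,1,1,1,1,1,1,1,1,1,1,1,1,1,1,1,1,1,1],
  travel=[
    [-0.019,-0.195,0],
    [-0.019,-0.195,0],
    [-0.019,-0.195,0],
    [-0.019,-0.195,0],
    [-0.019,-0.195,0],
    [-0.019,-0.195,0],
    [-0.019,-0.195,0],
    [-0.019,-0.195,0],
    [-0.019,-0.195,0],
    [-0.019,-0.195,0],
    [-0.019,-0.195,0],
    [-0.019,-0.195,0],
    [-0.019,-0.195,0],
    [-0.019,-0.195,0],
    [-0.019,-0.195,0],
    [-0.019,-0.195,0],
    [-0.019,-0.195,0],
    [-0.019,-0.195,0],
    [-0.019,-0.195,0],
    [-0.019,-0.195,0],
  ],
  dr=[
    [0,0,0],
    [0,0,0],
    [0,0,0],
    [0,0,0],
    [0,0,0],
    [0,0,0],
    [0,0,0],
    [0,0,0],
    [0,0,0],
    [0,0,0],
    [0,0,0],
    [0,0,0],
    [0,0,0],
    [0,0,0],
    [0,0,0],
    [0,0,0],
    [0,0,0],
    [0,0,0],
    [0,0,0],
    [0,0,0],
  ],
)

```text
clock: 2.6
position: [0.4505, -0.2379, 0.231]
tool_rot: [-0.133, 0.991, 0.0, -0.0]
force: [0.7, 0.2, 0.7]
grip_width: 0.998
```

Request:
send_rows(
  claw=[1,1,1],
  travel=[
    [0,0,0],
    [0,0,0],
    [0,0,0],
  ],
  dr=[
    [0,0,0],
    [0,0,0],
    [0,0,0],
  ],
)

```text
clock: 2.9
position: [0.4498, -0.2356, 0.2311]
tool_rot: [-0.133, 0.991, 0.0, -0.0]
force: [-0.1, 0.0, 0.4]
grip_width: 1.001
```

```bash
python3 - <<'E'
from h import *
im=snap('wrist','w1');s=observe()
print(s['clock'],s['position'],R.from_quat(s['tool_rot']).as_matrix().round(3),s['joint_positions'].round(2),s['grip_width'])
print(im['T_tool_cam'].round(3),im['fx'],im['cx'],im['cy'])
E
```

```text
2.95 [ 0.44994134 -0.23532914  0.23130355] [[-0.964 -0.264 -0.001]
 [-0.264  0.964  0.   ]
 [ 0.     0.    -1.   ]] [-0.48  0.21 -0.05  1.31  0.   -0.75] 0.999954884412657
[[-0.002  0.953  0.303  0.077]
 [ 1.     0.002  0.    -0.001]
 [ 0.     0.303 -0.953 -0.142]
 [ 0.     0.     0.     1.   ]] 292.19564913317015 319.3203171802326 191.5587606891659
```

View pics/w1.png

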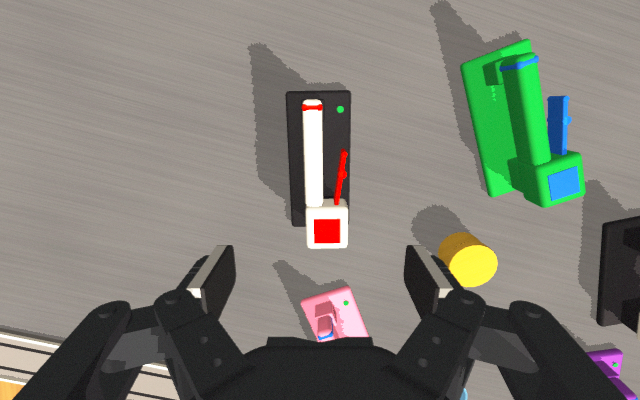

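The wrist view shows the red grip at (313,100)-(327,245), nearly aligned with the jaws. Next is a closer crop.

```bash
python3 - <<'E'
import cv2
a=cv2.imread('pics/w1.png')[140:255,280:365]
cv2.imwrite('pics/c2.png',cv2.resize(a,None,fx=5,fy=5,interpolation=cv2.INTER_CUBIC))
E
```

```text
(no output)
```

View pics/c2.png

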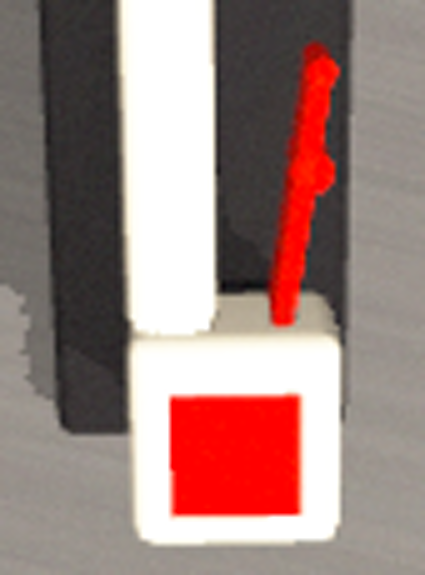

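```bash
python3 - <<'E'
from h import *
d=np.load('pics/w1.npy',allow_pickle=True).item();im=d['im'];s=d['s']
T=np.eye(4);T[:3,:3]=R.from_quat(s['tool_rot']).as_matrix();T[:3,3]=s['position']
E=np.linalg.inv(T@im['T_tool_cam'])
px=np.array([(131,335),(340,335),(340,540),(135,542),(336,172)])/5+[280,140]
P=[(36,-16,20),(36,32,20),(88,32,20),(88,-16,20),(0,30,11)]
p,f=fit(im,E,P,px,[.449,-.237,.27]);print(p,np.degrees(p[2]),(5*f).round(1))
print((proj(im,E,g2w(p,[(0,-16,16),(30,4,16),(30,-16,16),(-24,25,11)]))-[280,140])*5)
t=np.array([p[0],p[1],.036]); print('tool delta/0.2',T[:3,:3].T@(t-s['position'])/.2, 'yaw err deg',np.degrees(p[2])-(np.degrees(np.arctan2(T[1,1],T[0,1]))-90))
E
```

```text
[ 0.44948399 -0.23587912  0.27141382] 15.550866587299573 [[-4.3 -0. ]
 [ 6.2 -1.3]
 [ 0.6  6.1]
 [-3.6  5.4]
 [ 1.  -8.4]]
[[124.05172171 170.61290834]
 [217.82676361 302.46714922]
 [126.93675894 303.01744196]
 [316.05081989  53.73665292]]
tool delta/0.2 [ 0.00143191 -0.00188214  0.97539063] yaw err deg 0.2588674042281198
```

Request:
send_rows(
  claw=[1,1,1,1,1,1,1,1,1,1,1,1],
  travel=[
    [0,0,0.12],
    [0,0,0.12],
    [0,0,0.12],
    [0,0,0.12],
    [0,0,0.1],
    [0,0,0.1],
    [0,0,0.08],
    [0,0,0.08],
    [0,0,0.08],
    [0,0,0.07],
    [0,0,0],
    [0,0,0],
  ],
  dr=[
    [0,0,0],
    [0,0,0],
    [0,0,0],
    [0,0,0],
    [0,0,0],
    [0,0,0],
    [0,0,0],
    [0,0,0],
    [0,0,0],
    [0,0,0],
    [0,0,0],
    [0,0,0],
  ],
)

```text
clock: 4.15
position: [0.4504, -0.2356, 0.0339]
tool_rot: [-0.133, 0.991, -0.0, -0.0]
force: [-0.1, -0.2, -0.1]
grip_width: 1.0
```

Request:
send_rows(
  claw=[0.4,0.2,0.1,0,-0.05,-0.1,-0.1,-0.1],
  travel=[
    [0,0,0],
    [0,0,0],
    [0,0,0],
    [0,0,0],
    [0,0,0],
    [0,0,0],
    [0,0,0],
    [0,0,0],
  ],
  dr=[
    [0,0,0],
    [0,0,0],
    [0,0,0],
    [0,0,0],
    [0,0,0],
    [0,0,0],
    [0,0,0],
    [0,0,0],
  ],
)

```text
clock: 4.95
position: [0.45, -0.2353, 0.0336]
tool_rot: [-0.133, 0.991, 0.001, -0.0]
force: [-1.4, 7.3, 5.1]
grip_width: 0.45
```

```bash
python3 - <<'E'
from h import *
im=snap('wrist','w2');s=observe()
print(s['clock'],s['position'],s['force'],s['grip_width'])
a=im['pixels'][100:400,120:520,::-1]; cv2.imwrite('pics/c3.png',cv2.resize(a,None,fx=2,fy=2))
E
```

```text
5.0 [ 0.44997043 -0.2352962   0.03358409] [-2.2928466   6.85835124  5.09954479] 0.44783726652991895
```

View pics/c3.png

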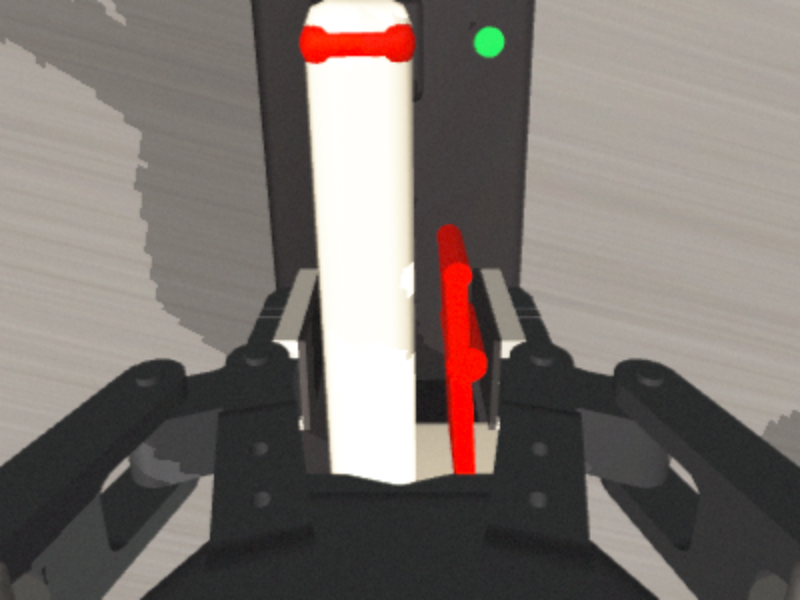

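The pad is on the trigger bump at about (470,360) and has pressed it well in. The reaction is about 7.3 N against 8 N fully in, and the grip side still has a small gap at (310,380). I'll close slightly more and hold.

Request:
send_rows(
  claw=[-0.14,-0.18,-0.18,-0.18,-0.18,-0.18,-0.18,-0.18,-0.18,-0.18,-0.18,-0.18,-0.18,-0.18],
  travel=[
    [0,0,0],
    [0,0,0],
    [0,0,0],
    [0,0,0],
    [0,0,0],
    [0,0,0],
    [0,0,0],
    [0,0,0],
    [0,0,0],
    [0,0,0],
    [0,0,0],
    [0,0,0],
    [0,0,0],
    [0,0,0],
  ],
  dr=[
    [0,0,0],
    [0,0,0],
    [0,0,0],
    [0,0,0],
    [0,0,0],
    [0,0,0],
    [0,0,0],
    [0,0,0],
    [0,0,0],
    [0,0,0],
    [0,0,0],
    [0,0,0],
    [0,0,0],
    [0,0,0],
  ],
)

```text
clock: 6.4
position: [0.4499, -0.2352, 0.0336]
tool_rot: [-0.133, 0.991, 0.001, -0.0]
force: [-1.3, 6.6, 6.0]
grip_width: 0.41
```

```bash
python3 - <<'E'
from h import *
im=snap('wrist','w3');s=observe()
print(s['clock'],s['position'],s['force'],s['grip_width'])
a=im['pixels'][200:350,240:400,::-1]; cv2.imwrite('pics/c4.png',cv2.resize(a,None,fx=4,fy=4))
E
```

```text
6.45 [ 0.44990877 -0.23515786  0.03356074] [-1.2524653   6.62882428  5.33523505] 0.4100616339201842
```

View pics/c4.png

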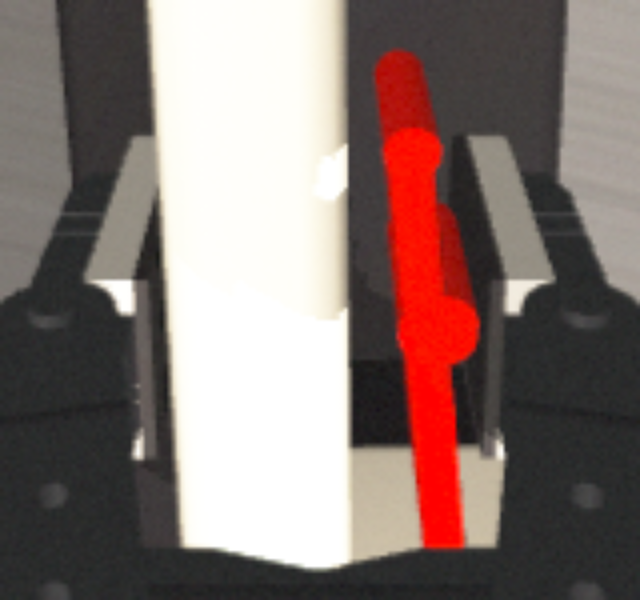

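Request:
send_rows(
  claw=[-0.2,-0.22,-0.24,-0.24,-0.24,-0.24,-0.24,-0.24,-0.24,-0.24,-0.24],
  travel=[
    [0,0,0],
    [0,0,0],
    [0,0,0],
    [0,0,0],
    [0,0,0],
    [0,0,0],
    [0,0,0],
    [0,0,0],
    [0,0,0],
    [0,0,0],
    [0,0,0],
  ],
  dr=[
    [0,0,0],
    [0,0,0],
    [0,0,0],
    [0,0,0],
    [0,0,0],
    [0,0,0],
    [0,0,0],
    [0,0,0],
    [0,0,0],
    [0,0,0],
    [0,0,0],
  ],
)

```text
clock: 7.55
position: [0.4501, -0.2358, 0.0337]
tool_rot: [-0.133, 0.991, 0.0, -0.0]
force: [-2.3, 4.1, 6.1]
grip_width: 0.384
```

```bash
python3 - <<'E'
from h import *
d=np.load('pics/w3.npy',allow_pickle=True).item();im=d['im'];s=d['s']
T=np.eye(4);T[:3,:3]=R.from_quat(s['tool_rot']).as_matrix();T[:3,3]=s['position']
E=np.linalg.inv(T@im['T_tool_cam'])
p=[.4495,-.2359,.2714]
for y in(16,18,20,22,26,30): print(y,((proj(im,E,g2w(p,[(0,y,11)]))-[240,200])*4).round())
print('grip front/back',((proj(im,E,g2w(p,[(0,4,16),(0,-16,16)]))-[240,200])*4).round())
print(observe()['grip_width'],observe()['force'])
E
```

```text
16 [[465. 323.]]
18 [[483. 323.]]
20 [[501. 323.]]
22 [[519. 322.]]
26 [[556. 322.]]
30 [[592. 322.]]
grip front/back [[358. 351.]
 [169. 353.]]
0.3835841571070133 [-2.34895368  4.14656878  6.05610602]
```

The bump front at pixel 478 gives y of about 17.5–18.5 mm, which is roughly 0.23–0.25 rad, and it has been held for over 1 s. Now I'll release and retreat straight up.

Request:
send_rows(
  claw=[0.2,0.6,1,1,1,1,1,1,1,1],
  travel=[
    [0,0,0],
    [0,0,0],
    [0,0,0],
    [0,0,0],
    [0,0,0],
    [0,0,0],
    [0,0,0],
    [0,0,0],
    [0,0,0],
    [0,0,0],
  ],
  dr=[
    [0,0,0],
    [0,0,0],
    [0,0,0],
    [0,0,0],
    [0,0,0],
    [0,0,0],
    [0,0,0],
    [0,0,0],
    [0,0,0],
    [0,0,0],
  ],
)

```text
clock: 8.55
position: [0.4504, -0.2363, 0.0334]
tool_rot: [-0.133, 0.991, -0.0, -0.0]
force: [-0.3, -0.6, -0.2]
grip_width: 1.0
```

Request:
send_rows(
  claw=[1,1,1,1,1,1,1,1,1,1,1,1,1,1],
  travel=[
    [0,0,-0.05],
    [0,0,-0.08],
    [0,0,-0.1],
    [0,0,-0.1],
    [0,0,-0.1],
    [0,0,-0.1],
    [0,0,-0.1],
    [0,0,-0.1],
    [0,0,-0.1],
    [0,0,-0.1],
    [0,0,-0.05],
    [0,0,0],
    [0,0,0],
    [0,0,0],
  ],
  dr=[
    [0,0,0],
    [0,0,0],
    [0,0,0],
    [0,0,0],
    [0,0,0],
    [0,0,0],
    [0,0,0],
    [0,0,0],
    [0,0,0],
    [0,0,0],
    [0,0,0],
    [0,0,0],
    [0,0,0],
    [0,0,0],
  ],
)

```text
clock: 9.95
position: [0.4499, -0.236, 0.2284]
tool_rot: [-0.133, 0.991, 0.0, -0.001]
force: [-0.1, -0.0, -0.6]
grip_width: 1.002
```

```bash
python3 - <<'E'
from h import *
im=snap('wrist','w4');s=observe()
print(s['clock'],s['position'],s['force'],s['grip_width'])
a=im['pixels'][140:255,280:365,::-1]; cv2.imwrite('pics/c5.png',cv2.resize(a,None,fx=5,fy=5,interpolation=cv2.INTER_CUBIC))
E
```

```text
10.0 [ 0.44992421 -0.23598379  0.22838363] [-0.11470184  0.30809361  0.11778989] 0.9976223182003509
```

View pics/c5.png

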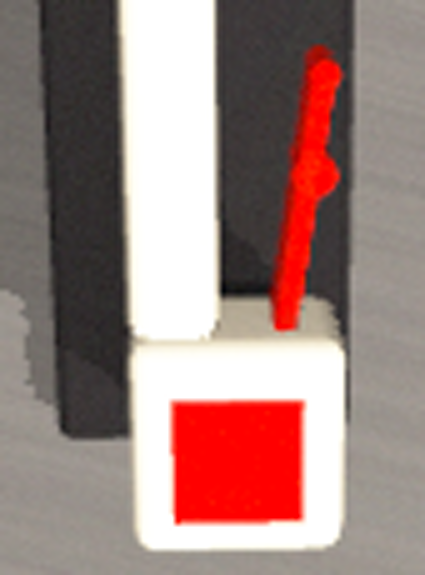

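The trigger is back at its rest position, with the bump at (338,172), the same as before the squeeze. I'm handing in.

```bash
python3 -c "
from bench import *
print(hand_in())"
```

```text
the job is handed in; nothing more can be done
None
```

I squeezed the red controller's trigger between the jaws, held it in for more than 1 s, let it spring back out, and handed the job in at about 10 s of the 27 s allowed.

- **Squeeze:** while it was held, the wrist camera put the bump at about y 18 mm, which is roughly 0.23–0.25 rad against the 0.18 rad needed. The sideways force on the tool was about 7 N. It fell to 4–5 N on the last, slightly tighter close, probably because the other pad had reached the grip's back. I have no direct reading of the joint angle.
- **Release:** the last picture shows the trigger back where it was before the squeeze. The arm was clear above it at z 0.228 m, with no force on the tool.
- **Other objects:** the arm stayed well above the blue controller, the dish and the tin all the way. I did not take another picture of them afterwards.

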